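Shift the feed selector lever through its H-gate

TASK

Change the feed on the grey gearbox: push its selector lever out of the slot it stands in, through the H-shaped gate, and fully home into the slot marked by the tag with three studs. Only push the lever, never pinch it between the fingers, and do not disturb the ring, the loupe and the spray bottle beside the gearbox. Finish with the hand clear of the lever.

Things in the scene. Friction and masses are not known exactly. Their poses are not given: they have to be found in the camera images.
- gearbox: grey feed gearbox bolted to the worktop, 190 x 150 mm, 95 mm high (foot 210 x 170 mm; a motor stands out 65 mm behind, low down). Origin at the centre of its underside; at yaw 0 its x points away from the robot (far), y to the left. The steel gate plate on top (z 0.095) has an H-shaped slot: a cross channel along y at x = 0 and two straight channels along x, left and right, giving four slots (near-left, far-left, near-right, far-right)
- grip_center (a point): centre of the square black grip (30 x 30 mm, 40 mm high) on the top end of the lever. Upright, it stands at gearbox (0, 0, 0.185), its underside 70 mm above the gate plate; below it is the 12 mm stem. The lever swings about a point at gearbox (0, 0, 0.015), 170 mm below the grip's centre
- lever_fore (a joint): lean of the lever along gearbox x, rad: 0 = in the cross channel, +0.30 = home at the far end, -0.30 = home at the near end (grip centre 50 mm off the middle). It can swing sideways only within about +-0.035 of 0; the cross channel must be met that closely. Stays where it is left; 2 to 3 N at the grip moves it
- lever_side (a joint): lean of the lever along gearbox y, rad: +0.21 = left channel, -0.21 = right channel (grip centre 35 mm off the middle; these are also the stops). It can enter a slot only within about 0.02 of a stop. Stays where it is left; 2 to 3 N at the grip moves it
- tag_one: white plastic tag 34 x 30 x 2 mm (x by y of the gearbox) lying flat on the gate plate, marked with one stud (raised dark round studs, 8 mm across), in the middle; origin at the centre of its underside; it lies at gearbox (+-0.056, +-0.038), just past the outer end of the slot it marks. Fixed during a run; always near-left, the slot in which the lever starts
- tag_two: white plastic tag 34 x 30 x 2 mm (x by y of the gearbox) lying flat on the gate plate, marked with two studs (raised dark round studs, 8 mm across), side by side; origin at the centre of its underside; it lies at gearbox (+-0.056, +-0.038), just past the outer end of the slot it marks. Fixed during a run; always far-left
- tag_three: white plastic tag 34 x 30 x 2 mm (x by y of the gearbox) lying flat on the gate plate, marked with three studs (raised dark round studs, 8 mm across), in a diagonal row; origin at the centre of its underside; it lies at gearbox (+-0.056, +-0.038), just past the outer end of the slot it marks. Fixed during a run; near-right or far-right
- tag_four: white plastic tag 34 x 30 x 2 mm (x by y of the gearbox) lying flat on the gate plate, marked with four studs (raised dark round studs, 8 mm across), in a square; origin at the centre of its underside; it lies at gearbox (+-0.056, +-0.038), just past the outer end of the slot it marks. Fixed during a run; near-right or far-right
- grip_near: one of the four flat upright faces of the lever's square grip (24 x 38 mm), on the side towards gearbox -x; origin at the centre of the face plate, 2 mm under the surface. Counts together with the same side of the stem below
- grip_far: one of the four flat upright faces of the lever's square grip (24 x 38 mm), on the side towards gearbox +x; origin at the centre of the face plate, 2 mm under the surface. Counts together with the same side of the stem below
- grip_left: one of the four flat upright faces of the lever's square grip (24 x 38 mm), on the side towards gearbox +y; origin at the centre of the face plate, 2 mm under the surface. Counts together with the same side of the stem below
- grip_right: one of the four flat upright faces of the lever's square grip (24 x 38 mm), on the side towards gearbox -y; origin at the centre of the face plate, 2 mm under the surface. Counts together with the same side of the stem below
- ring: loose bystander left of the gearbox, towards its far end: setting ring, 52 mm across, 12 mm high, origin under its centre
- eye_loupe: loose bystander left of the gearbox, towards its near end: green eye loupe, 39 mm across, 30 mm high, origin under its centre
- spray: loose bystander right of the gearbox: small white spray bottle, 31 mm across, 87 mm high, origin under its centre

How it is judged (in metres and radians):
On the way:
1. the lever has left the near-left slot and reached the cross channel (value of joint lever_fore above -0.05 rad), for 0.05 s.
At the end, for the whole second after the job is handed in: The lever rests in the slot of the three-stud tag, its grip within 14 mm horizontally of that tag's centre and leaning at least 0.265 rad of the full 0.30 rad (within about 6 mm of home); ring, loupe and spray bottle are within 15 mm of where they stood (horizontal distance between grip_center and tag_three below 0.014 m and (value of joint lever_fore above 0.265 rad or value of joint lever_fore below -0.265 rad) and velocity of joint lever_fore between -0.05 and 0.05 rad/s and distance of each of ring, eye_loupe, spray from where it was at the start of the episode below 0.015 m); the robot touches nothing.
It fails at once if the lever is pinched (fingers press on two opposite sides of it at once) ((contact force between the fingers and grip_near above 0.5 N and contact force between the fingers and grip_far above 0.5 N) or (contact force between the fingers and grip_left above 0.5 N and contact force between the fingers and grip_right above 0.5 N)).
It fails at once if ring, loupe or spray bottle is moved more than 15 mm, lifted or tipped over (distance of any of ring, eye_loupe, spray from where it was at the start of the episode above 0.015 m or angle between any of ring, eye_loupe, spray's own z axis and vertical above 0.5 rad).
It also fails if it takes over 54 s, if anything falls off the work surface, if the arm or the gripper's body presses on something with over 40 N, if the wrist force passes 120 N, or if a joint passes its speed limit or range.

ROBOT

A 6-joint arm with a two-finger parallel gripper is mounted at the origin on a cart in front of the work surface, level with it; the furniture and walls round the work are solid. World frame = base frame: x ahead of the robot, y to its left, z up, the work surface at z = 0. Lengths are in mm, angles in degrees, forces in N, time in s.
With the tool pointing down it reaches from about 425 to 1125 mm from the base axis. Payload 14.9 kg.
Tool frame: the origin (TCP) lies on the centre line of the jaws, within the pads' length; the fingertips stand 19 mm ahead of it and the grasp point (between the pads) is the TCP; z points along the fingers, y is the line along which they close (so a half turn about z gives the same grasp; the last joint's range is limited). The gripper opens to 91 mm and grips with 3 to 60 N. Pads are 32 mm wide; open, the fingers measure 118 mm over their backs; the gripper's body (76 mm by 178 mm) begins 60 mm behind the grasp point.
Start: joints at [72.29, 21.709, 99.362, -0, 58.929, -1.908], TCP at [190.629, 673.557, 232.932] pointing down, gripper open.
Joint ranges: [-158.91, 158.91], [-42.39, 125.64], [0.06, 152.35], [-60.88, 240.88], [17.5, 164.5], [-176.32, 176.32]. Speed limits (degrees/s): [108.29, 108.29, 136.94, 180, 180, 180].

INTERFACE

Orientations are given as a 3x3 rotation matrix whose columns are the frame's x, y, z axes.
In Python, from rig import ctrl, eyes, order gives the robot as it stands. The module is installed in compiled form; this text tells all that it offers.
- The arm moves only by the tool servo_tool, never from a script. Its argument "commands" is a list of rows, each a list of 7 numbers: the turn, a rotation vector about the tool's x, y, z in degrees, then the shift along the tool's x, y, z in cm, then the finger opening in cm, from 0 to 9.12. A call has 1 to 20 rows; each row is the pose to reach, as a shift and turn from the pose commanded when the call began, along the tool's axes at that moment; what a row does not reach only later rows make up. A row lasts 1/10 s, in which the tool goes at most 50 mm and 8.59 degrees, less where a joint would pass 70% of its speed; a pose out of reach is approached as far as the arm can. A call with a gripper value outside its range is refused whole. The fingers move at their own pace and stop on an object; "grip_force" is the grip in N (left out, the last holds). Time passes only in rows, so rows that repeat a pose let the fingers close. It gives the time, the measured TCP pose, the force, the opening and the grip force at its end, in the units of the state.
- ctrl.get_state(): the state, without advancing time (a new reading comes with each control period).
- eyes.get_image(name): name is "side" or "top" or "wrist"; returns a dict with "image" (420x560x3 uint8, red, green, blue), "fx", "fy", "cx", "cy" (pixels), "k1" (the pictures are not rectified: a ray, as slopes to the right and down, at radius r is drawn at 1 + k1 r^2 times it, then the intrinsics apply), "camera_from_world" (4x4, takes a point from world to camera coordinates); the wrist camera has in their place "T_tool_cam" (4x4, takes a point from camera to tool coordinates, whose origin is the TCP and whose axes are the flange's). Camera axes: x right, y down, z forward; pixel columns grow to the right and rows downward; lengths in mm; the calibration is good to about 2 mm. A picture is of the moment at which its call begins: read the wrist's pose just before it. There is no depth.
- order.finish_job(): hands the job in; it is judged then, once.
Trained networks look in the newest picture that a camera, given by its name, has taken for a name from the list of things; names that differ only in an ending like _2 or _b are one class to them, and where a whole thing is asked for, a point or a joint stands for the part that bears it (a point fixed in the world has none). Each returns a list of dicts, best first, with "score" (0 to 1); they miss things now and then, are a little off and sometimes report something else, mostly with a low value. They report only what shows in the picture. A call takes as long as a camera call.
- eyes.spot_in(label, camera): "location" ([column, row] in pixels, amid what is visible of it).
- eyes.outline_of(label, camera): "mask" (420x560 bool, what is visible of it) and "location" ([column, row] in pixels, amid what is visible of it).
- eyes.spot_point(label, camera): "location" ([column, row] in pixels: a listed point, or the origin of a listed thing).
The state is a dict: "time": time; "q": joint angles; "dq": joint speeds; "effort": joint torques, N m; "ee_pos": TCP position; "ee_rot": TCP orientation; "force": force on the tool from outside, world axes, zero at the start; "moment": the same for the moment, N m; "opening": opening from 0.0 (shut) to 1.0 (fully open); "grip_force": force on a finger pad.
Only numpy, scipy, OpenCV 4.12 (cv2) and the standard library are available. Lean on these libraries where they do the work, as an engineer would, in place of code of your own. Each camera call takes 0.05 s, during which the arm holds its last target. There are 200 camera calls.

## Working session

There is one attempt and no reset: what is moved stays moved. The work goes in short steps, Python scripts to look and compute and a tool call to move; the robot and the scene stay as the last step left them, time stands still between calls to the robot, and variables do not carry over. Pictures are saved under pics/ and viewed, at most 10 in all, crops included, and the job is handed in when it is done.

Besides the shell and the picture viewer there is one more tool, called after "Call:" as name([rows], argument=value, ...), one row to a line, values as JSON. servo_tool: Moves the arm, as the interface text tells. Its arguments: {"type":"object","properties":{"commands":{"type":"array"},"grip_force":{"type":"number"}},"required":["commands"]}

```bash
mkdir -p pics; cat > h.py <<'E'
import numpy as np, cv2
from rig import ctrl, eyes, order
def img(n):
    s=ctrl.get_state(); d=eyes.get_image(n)
    if 'camera_from_world' in d: M=np.array(d['camera_from_world'])
    else:
        T=np.eye(4);T[:3,:3]=s['ee_rot'];T[:3,3]=s['ee_pos']
        M=np.linalg.inv(T@np.array(d['T_tool_cam']))
    d['M']=M; return d
def proj(d,P):
    P=np.atleast_2d(P); c=P@d['M'][:3,:3].T+d['M'][:3,3]; s=c[:,:2]/c[:,2:]
    s=s*(1+d['k1']*(s**2).sum(1,keepdims=True))
    return s*[d['fx'],d['fy']]+[d['cx'],d['cy']]
def onz(d,px,z):
    m=(np.array(px)-[d['cx'],d['cy']])/[d['fx'],d['fy']]; s=m.copy()
    for _ in range(10): s=m/(1+d['k1']*(s@s))
    R=d['M'][:3,:3]; o=-R.T@d['M'][:3,3]; r=R.T@np.r_[s,1]
    return o+r*(z-o[2])/r[2]
def save(d,n): cv2.imwrite('pics/'+n,np.ascontiguousarray(d['image'][:,:,::-1]))
E
python3 - <<'E'
from h import *
Z={'gearbox':0,'grip_center':178,'tag_one':95,'tag_two':95,'tag_three':95,'tag_four':95,'ring':0,'eye_loupe':0,'spray':0}
for c in ('top','side'):
    d=img(c); save(d,c+'0.png')
    for l,z in Z.items():
        for r in eyes.spot_point(l,c)[:2]:
            print(c,l,round(r['score'],2),np.round(r['location']),np.round(onz(d,r['location'],z)))
s=ctrl.get_state();print(s['time'],s['ee_pos'],np.round(s['ee_rot'],3))
E
```

```text
top tag_one 0.52 [249. 226.] [539. 160.  95.]
top tag_one 0.19 [269. 207.] [578. 118.  95.]
top tag_three 0.46 [288. 231.] [528.  79.  95.]
top tag_four 0.66 [294. 179.] [636.  65.  95.]
top ring 0.62 [260. 220.] [555. 141.   0.]
top ring 0.51 [215. 162.] [689. 243.   0.]
top eye_loupe 0.74 [249. 226.] [540. 165.   0.]
top eye_loupe 0.49 [200. 220.] [555. 277.   0.]
top spray 0.75 [338. 225.] [543. -39.   0.]
side gearbox 0.7 [278. 256.] [592. 113.   0.]
side grip_center 0.86 [262. 172.] [558. 145. 178.]
side tag_one 0.41 [254. 208.] [537. 154.  95.]
side tag_two 0.58 [307. 212.] [651. 136.  95.]
side tag_three 0.67 [249. 223.] [539.  76.  95.]
side tag_four 0.41 [299. 229.] [637.  56.  95.]
side ring 0.49 [328. 232.] [702. 239.   0.]
side eye_loupe 0.18 [257. 173.] [482. 664.   0.]
side spray 0.7 [249. 296.] [550. -35.   0.]
1.0 [190.6120374  673.55380247 232.93535161] [[-0.962  0.272 -0.   ]
 [ 0.272  0.962  0.   ]
 [ 0.     0.    -1.   ]]
```

```bash
python3 - <<'E'
import cv2,numpy as np
a=cv2.imread('pics/top0.png')[130:280,170:370];b=cv2.imread('pics/side0.png')[140:340,190:390]
a=cv2.resize(a,(533,400),interpolation=cv2.INTER_CUBIC)
cv2.imwrite('pics/v1.png',a)
cv2.imwrite('pics/v2.png',cv2.resize(b,(600,600),interpolation=cv2.INTER_CUBIC))
E
```

```text
(no output)
```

View pics/v1.png

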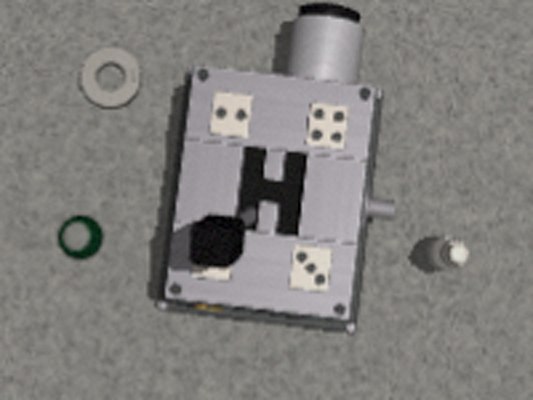

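View pics/v2.png

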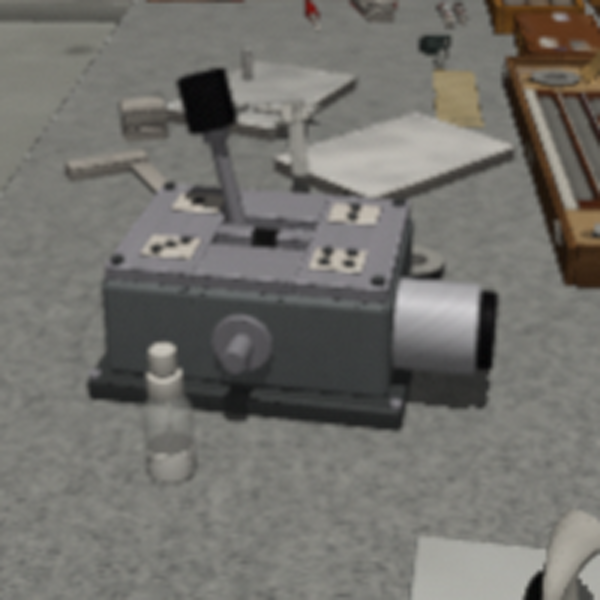

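The three-stud tag is near-right: in crop 1 tag_three is at (311,268), tag_four (327,126), tag_two (231,115). The lever stands near-left, over the hidden tag_one. Next I fit the gearbox pose from these points.

```bash
python3 - <<'E'
from h import *
from scipy.optimize import least_squares
G=np.array([[56,38,97],[56,-38,97],[-56,-38,97],[0,0,95]],float)
pt=np.array([[231,115],[327,126],[311,268],[270.7,191.7]])/[2.665,2.667]+[170,130]
ps=np.array([[354,212],[338,260],[170,246]])/3.+[190,140]
dt,ds=img('top'),img('side')
def W(p,g):
    c,s=np.cos(p[2]),np.sin(p[2]); return np.c_[p[0]+c*g[:,0]-s*g[:,1],p[1]+s*g[:,0]+c*g[:,1],g[:,2]]
f=lambda p:np.r_[(proj(dt,W(p,G))-pt).ravel(),(proj(ds,W(p,G[:3]))-ps).ravel()]
r=least_squares(f,[588,105,-.12],x_scale=[10,10,.1]);p=r.x
print(p[:2],np.degrees(p[2]),np.round(r.fun,1))
for k in (0,1):
    r=least_squares(lambda p:f(p)[:8] if k==0 else f(p)[8:],p,x_scale=[10,10,.1]);print(r.x[:2],np.degrees(r.x[2]))
np.save('p.npy',p)
# lever predicted
print(W(p,np.array([[-50,35,174.]])))
E
```

```text
[590.67593003 112.41044703] -6.8431026701732245 [ 0.2 -1.   0.4 -0.9  0.4 -0.8  0.3 -1.  -1.3 -0.8 -1.2 -1.5 -1.  -1.2]
[588.69809517 113.10105953] -6.805257738476803
[593.40525319 106.96466082] -6.99924171346177
[[545.20240476 153.11865873 174.        ]]
```

Call:
servo_tool([
  [0,0,-2,-3,-3,-1,0],
  [0,0,-4,-6,-6,-2,0],
  [0,0,-6,-9.5,-9,-3,0],
  [0,0,-8.9,-13,-12.5,-4,0],
  [0,0,-8.9,-16.5,-15.5,-5,0],
  [0,0,-8.9,-20,-19,-5,0],
  [0,0,-8.9,-23.5,-22,-5,0],
  [0,0,-8.9,-27,-25.5,-5,0],
  [0,0,-8.9,-30.5,-29,-5,0],
  [0,0,-8.9,-34,-32,-5,0],
  [0,0,-8.9,-37,-35.5,-5,0],
  [0,0,-8.9,-40,-38,-5,0],
  [0,0,-8.9,-42,-40,-5,0],
  [0,0,-8.9,-43.3,-41.3,-5,0],
  [0,0,-8.9,-43.3,-41.3,-5,0],
  [0,0,-8.9,-43.3,-41.3,-5,0],
], grip_force=10)

```text
time: 2.7
ee_pos: [494.7, 158.3, 282.9]
ee_rot: [[-0.993, 0.121, -0.0], [0.121, 0.993, 0.0], [0.0, 0.0, -1.0]]
force: [-0.6, -0.0, -0.3]
opening: 0.006
grip_force: 0.0
```

```bash
python3 - <<'E'
from h import *
d=img('wrist');save(d,'w1.png');s=ctrl.get_state();print(s['time'],np.round(s['ee_pos'],1),np.round(s['ee_rot'],3),s['opening'],s['force'])
for l,z in [('tag_two',95),('tag_three',95),('tag_four',95),('grip_center',177)]:
    for r in eyes.spot_point(l,'wrist')[:2]: print(l,round(r['score'],2),np.round(r['location']),np.round(onz(d,r['location'],z)))
E
```

```text
2.75 [494.5 158.7 282.9] [[-0.993  0.12  -0.   ]
 [ 0.12   0.993  0.   ]
 [ 0.     0.    -1.   ]] 0.008044607861266588 [-0.79331878  0.08440763  0.48764785]
tag_three 0.75 [226. 235.] [535.  83.  95.]
grip_center 0.54 [280. 270.] [550. 150. 177.]
```

View pics/w1.png

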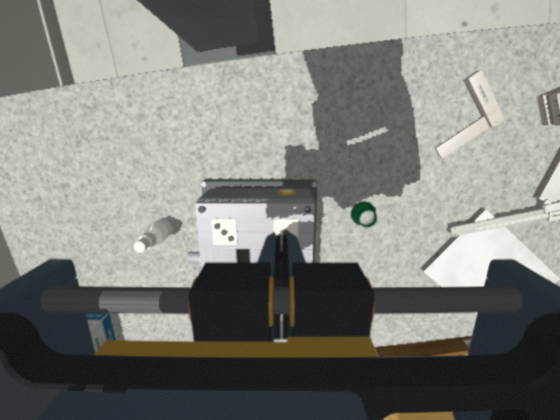

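Wrist view: tag_three at (224,233), within about 5 mm of the fit. Next I descend behind the lever (near side) and push it towards the cross channel, stopping slightly short.

Call:
servo_tool([
  [0,0,0,1,0,4,0],
  [0,0,0,1,0,8,0],
  [0,0,0,1,0,11.5,0],
  [0,0,0,1,0,11.5,0],
  [0,0,0,0,0,11.5,0],
  [0,0,0,-1,0,11.5,0],
  [0,0,0,-2,0,11.5,0],
  [0,0,0,-3,0,11.5,0],
  [0,0,0,-4,0,11.5,0],
  [0,0,0,-5,0,11.5,0],
  [0,0,0,-5.5,0,11.5,0],
  [0,0,0,-6,0,11.5,0],
  [0,0,0,-6,0,11.5,0],
])

```text
time: 4.25
ee_pos: [554.7, 150.9, 167.8]
ee_rot: [[-0.993, 0.12, -0.0], [0.12, 0.993, -0.0], [0.0, -0.0, -1.0]]
force: [-1.5, -0.1, 0.8]
opening: 0.006
grip_force: 0.6
```

```bash
cat > look.py <<'E'
from h import *
import sys
n=sys.argv[1]; p=np.load('p.npy')
s=ctrl.get_state(); c,q=np.cos(p[2]),np.sin(p[2]); R=np.array([[c,q],[-q,c]])
print(s['time'],'tcp gb',np.round(R@(np.array(s['ee_pos'])[:2]-p[:2]),1),s['ee_pos'][2],'F gb',np.round(R@np.array(s['force'])[:2],1))
dd=[img('side'),img('top')]
for cam,d in zip(('side','top'),dd):
    for r in eyes.spot_point('grip_center',cam)[:2]:
        w=onz(d,r['location'],182); print(cam,round(r['score'],2),np.round(r['location'],1),'gb',np.round(R@(w[:2]-p[:2]),1))
a=cv2.resize(np.ascontiguousarray(dd[0]['image'][110:270,180:380,::-1]),None,fx=2,fy=2,interpolation=cv2.INTER_CUBIC)
b=cv2.resize(np.ascontiguousarray(dd[1]['image'][120:280,180:380,::-1]),None,fx=2,fy=2,interpolation=cv2.INTER_CUBIC)
cv2.imwrite(f'pics/{n}.png',np.hstack([a,b]))
E
python3 look.py a1
```

```text
4.25 tcp gb [-40.3  33.9] 167.77657399486992 F gb [-1.5 -0.3]
side 0.95 [277.2 168.6] gb [-7.7 44.4]
```

View pics/a1.png

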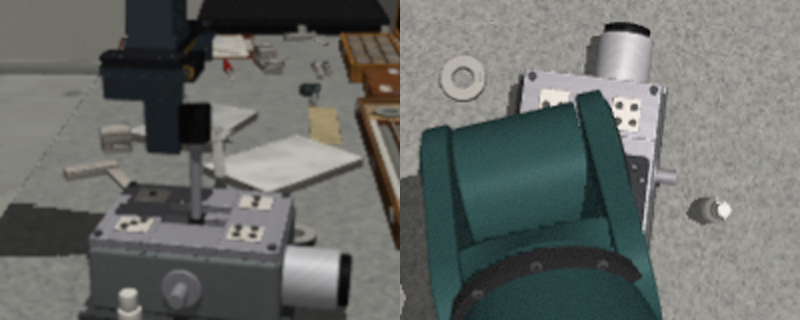

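```bash
cat > fit.py <<'E'
from h import *
p=np.load('p.npy')
def grip(f,s,L=170):
    # lean f along x, s along y
    v=np.array([np.tan(f),np.tan(s),1]);v/=np.linalg.norm(v);g=np.array([0,0,15])+L*v
    c,q=np.cos(p[2]),np.sin(p[2]);return np.array([p[0]+c*g[0]-q*g[1],p[1]+q*g[0]+c*g[1],g[2]])
if __name__=='__main__':
    d=img('side');m=eyes.outline_of('grip_center','side')[0]
    print(m['score'],m['location'],eyes.spot_point('grip_center','side')[0]['location'])
    for s in (.21,-.21):
        for f in (-.3,-.1,-.06,-.03,0,.03,.06): print(s,f,np.round(proj(d,grip(f,s))[0],1),np.round(proj(d,grip(f,s,100))[0],1))
E
python3 fit.py
```

```text
0.67 [277.7, 179.1] [278.0, 170.9]
0.21 -0.3 [256.5 172.7] [265.2 205.2]
0.21 -0.1 [272.1 170.4] [274.3 204.1]
0.21 -0.06 [275.3 170.4] [276.1 204. ]
0.21 -0.03 [277.6 170.4] [277.5 204.1]
0.21 0 [280.  170.5] [278.9 204.2]
0.21 0.03 [282.4 170.6] [280.3 204.3]
0.21 0.06 [284.9 170.9] [281.7 204.4]
-0.21 -0.3 [248.1 183.8] [260.8 212.8]
-0.21 -0.1 [264.4 181.9] [270.1 212. ]
-0.21 -0.06 [267.8 181.9] [272. 212.]
-0.21 -0.03 [270.4 181.9] [273.4 212. ]
-0.21 0 [273. 182.] [274.9 212.1]
-0.21 0.03 [275.5 182.2] [276.3 212.3]
-0.21 0.06 [278.1 182.5] [277.8 212.4]
```

Side view: the lever is nearly upright, with the grip at about (278,170). Upright would be about 282, so it needs roughly 7 mm more.

Call:
servo_tool([
  [0,0,0,-0.4,0,0,0],
  [0,0,0,-0.7,0,0,0],
  [0,0,0,-0.7,0,0,0],
])

```text
time: 4.9
ee_pos: [561.8, 150.2, 168.0]
ee_rot: [[-0.993, 0.12, 0.0], [0.12, 0.993, 0.0], [-0.0, 0.0, -1.0]]
force: [-1.7, 0.9, 0.7]
opening: 0.006
grip_force: 0.8
```

```bash
python3 look.py a2; python3 fit.py | head -1
```

```text
4.9 tcp gb [-33.2  34.1] 168.01474701163897 F gb [-1.8  0.7]
side 0.89 [280.4 170.6] gb [ 1.3 32.6]
0.68 [281.4, 176.6] [279.0, 172.9]
```

Call:
servo_tool([
  [0,0,0,-0.2,0,0,0],
  [0,0,0,-0.2,0,0,0],
  [0,0,0,1.5,0,0,0],
  [0,0,0,3.5,0,0,0],
  [0,0,0,3.5,2.5,0,0],
  [0,0,0,3.5,5.3,0,0],
  [0,0,0,3.5,5.3,0,0],
  [0,0,0,0,5.3,0,0],
  [0,0,0,-3.3,5.3,0,0],
  [0,0,0,-3.3,5.3,0,0],
])

```text
time: 6.25
ee_pos: [603.8, 198.2, 168.3]
ee_rot: [[-0.993, 0.121, 0.002], [0.121, 0.993, 0.0], [-0.002, 0.001, -1.0]]
force: [-0.2, 0.3, 0.8]
opening: 0.006
grip_force: 0.0
```

```bash
python3 look.py a3; python3 fit.py | head -1
```

```text
6.25 tcp gb [ 2.8 86.7] 168.30119856154954 F gb [-0.3  0.3]
side 0.84 [283.9 169.9] gb [ 7.5 38.3]
0.7 [281.7, 180.0] [280.5, 171.9]
```

View pics/a3.png

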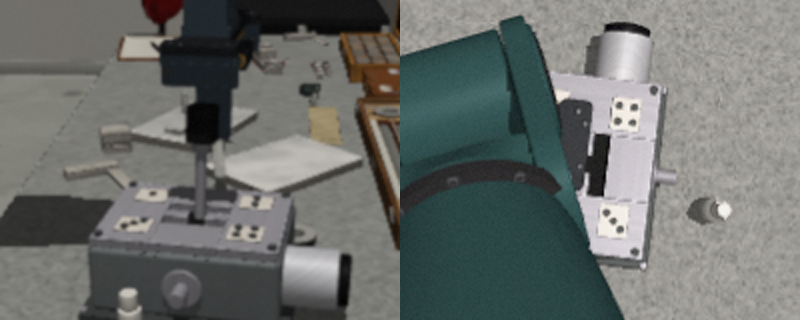

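Grip at (281.5,172), which matches upright. Now pushing right from the left face, with a check partway.

Call:
servo_tool([
  [0,0,0,0,-1.5,0,0],
  [0,0,0,0,-2.5,0,0],
  [0,0,0,0,-3,0,0],
  [0,0,0,0,-3.5,0,0],
  [0,0,0,0,-4,0,0],
  [0,0,0,0,-4.5,0,0],
  [0,0,0,0,-4.5,0,0],
])

```text
time: 7.3
ee_pos: [594.9, 153.6, 167.8]
ee_rot: [[-0.993, 0.12, -0.0], [0.12, 0.993, -0.0], [0.0, -0.0, -1.0]]
force: [0.1, -0.5, 0.3]
opening: 0.004
grip_force: 0.0
```

```bash
python3 look.py a4; python3 fit.py | head -1
```

```text
7.3 tcp gb [-0.7 41.4] 167.79650663173965 F gb [ 0.1 -0.5]
side 0.75 [276.4 172.7] gb [-4.1 18. ]
side 0.17 [285.5 169.8] gb [10.6 39.5]
0.67 [278.4, 181.0] [277.8, 172.1]
```

Call:
servo_tool([
  [0,0,0,0,-0.5,0,0],
  [0,0,0,0,-1,0,0],
  [0,0,0,0,-1.5,0,0],
  [0,0,0,0,-2,0,0],
  [0,0,0,0,-2.5,0,0],
  [0,0,0,0,-3,0,0],
  [0,0,0,0,-3.5,0,0],
  [0,0,0,0,-3.8,0,0],
])

```text
time: 8.45
ee_pos: [590.3, 115.9, 167.8]
ee_rot: [[-0.993, 0.12, -0.0], [0.12, 0.993, -0.0], [0.0, -0.0, -1.0]]
force: [-0.3, 1.6, -1.6]
opening: 0.002
grip_force: 1.0
```

```bash
python3 look.py a5; python3 fit.py | head -1
```

```text
8.45 tcp gb [-0.8  3.4] 167.82834602181026 F gb [-0.5  1.6]
side 0.96 [276.5 179.6] gb [  4.3 -22.7]
0.63 [275.4, 185.6] [272.5, 179.4]
```

View pics/a5.png

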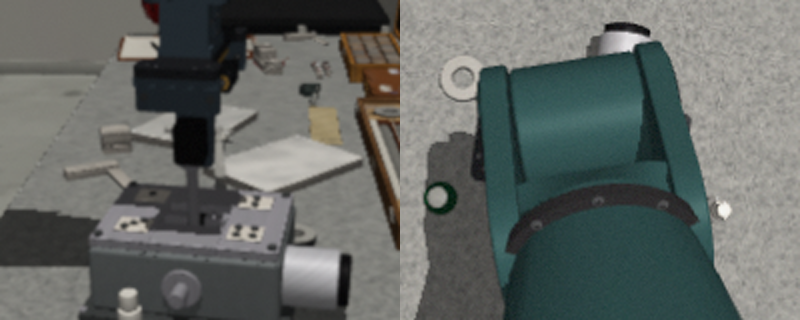

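The lever moves freely with no stop force yet; grip at about row 180, and the right stop is at about 183. Pushing on until the force rises.

Call:
servo_tool([
  [0,0,0,0,-0.3,0,0],
  [0,0,0,0,-0.5,0,0],
  [0,0,0,0,-0.6,0,0],
  [0,0,0,0,-0.6,0,0],
])

```text
time: 9.2
ee_pos: [589.7, 110.3, 167.9]
ee_rot: [[-0.993, 0.12, -0.0], [0.12, 0.993, -0.0], [0.0, -0.0, -1.0]]
force: [-0.7, 0.7, -0.2]
opening: 0.005
grip_force: 0.3
```

Call:
servo_tool([
  [0,0,0,0,-0.2,0,0],
  [0,0,0,0,-0.4,0,0],
  [0,0,0,0,-0.4,0,0],
])

```text
time: 9.5
ee_pos: [589.2, 106.4, 167.9]
ee_rot: [[-0.993, 0.12, -0.0], [0.12, 0.993, 0.0], [0.0, 0.0, -1.0]]
force: [-0.1, 1.8, -1.9]
opening: 0.006
grip_force: 0.8
```

```bash
python3 look.py a6; python3 fit.py | head -1
```

```text
9.5 tcp gb [-0.7 -6.2] 167.890162686014 F gb [-0.3  1.7]
side 0.62 [274.  182.7] gb [  3.1 -40.7]
0.96 [277.1, 188.0] [272.9, 183.5]
```

Call:
servo_tool([
  [0,0,0,0,-0.2,0,0],
  [0,0,0,0,-0.2,0,0],
])

```text
time: 10.05
ee_pos: [589.0, 104.7, 167.9]
ee_rot: [[-0.993, 0.12, 0.0], [0.12, 0.993, 0.001], [-0.0, 0.001, -1.0]]
force: [-0.2, 4.7, -1.8]
opening: 0.005
grip_force: 2.3
```

Call:
servo_tool([
  [0,0,0,0,-0.2,0,0],
  [0,0,0,0,-0.2,0,0],
])

```text
time: 10.25
ee_pos: [588.7, 103.0, 167.7]
ee_rot: [[-0.993, 0.121, 0.0], [0.121, 0.993, 0.001], [0.0, 0.001, -1.0]]
force: [1.8, 7.5, -4.3]
opening: 0.009
grip_force: 3.9
```

At the right stop (force climbs to 7.5 N). Now going around to the far side of the lever and pushing it near-ward.

Call:
servo_tool([
  [0,0,0,0,1.5,0,0],
  [0,0,0,0,3.5,0,0],
  [0,0,0,0,3.5,0,0],
  [0,0,0,-3,3.5,0,0],
  [0,0,0,-6,3.5,0,0],
  [0,0,0,-6,3.5,0,0],
  [0,0,0,-6,0,0,0],
  [0,0,0,-6,-2.6,0,0],
  [0,0,0,-6,-2.6,0,0],
])

```text
time: 11.15
ee_pos: [644.3, 67.3, 167.7]
ee_rot: [[-0.993, 0.122, -0.001], [0.122, 0.993, -0.001], [0.001, -0.001, -1.0]]
force: [0.0, 0.1, 0.8]
opening: 0.004
grip_force: 0.0
```

```bash
python3 look.py a7; python3 fit.py | head -1
```

```text
11.15 tcp gb [ 58.6 -38.4] 167.68962199304127 F gb [0.  0.1]
side 0.73 [273.1 181.8] gb [  0.4 -36.1]
0.57 [254.4, 208.2] [275.1, 182.0]
```

View pics/a7.png

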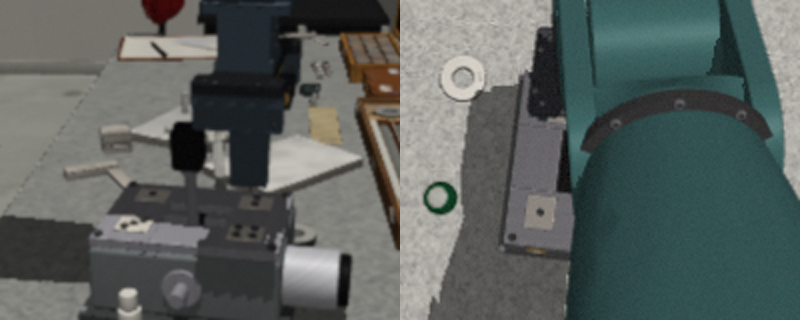

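Lever at the right stop, grip at (274,183), fingers on its far side. Now pushing towards the robot in steps.

Call:
servo_tool([
  [0,0,0,1,0,0,0],
  [0,0,0,2,0,0,0],
  [0,0,0,2.6,0,0,0],
  [0,0,0,3.2,0,0,0],
  [0,0,0,3.8,0,0,0],
  [0,0,0,4.4,0,0,0],
  [0,0,0,4.4,0,0,0],
])

```text
time: 12.2
ee_pos: [601.0, 74.9, 168.0]
ee_rot: [[-0.993, 0.12, -0.0], [0.12, 0.993, 0.0], [0.0, 0.0, -1.0]]
force: [1.6, -0.2, 0.8]
opening: 0.007
grip_force: 0.6
```

Call:
servo_tool([
  [0,0,0,0.6,0,0,0],
  [0,0,0,1.2,0,0,0],
  [0,0,0,1.8,0,0,0],
  [0,0,0,2.2,0,0,0],
  [0,0,0,2.4,0,0,0],
  [0,0,0,2.4,0,0,0],
])

```text
time: 12.8
ee_pos: [577.4, 77.7, 167.9]
ee_rot: [[-0.993, 0.12, -0.0], [0.12, 0.993, -0.0], [0.0, -0.0, -1.0]]
force: [1.6, -0.2, -1.0]
opening: 0.002
grip_force: 0.6
```

Call:
servo_tool([
  [0,0,0,0.2,0,0,0],
  [0,0,0,0.3,0,0,0],
  [0,0,0,0.3,0,0,0],
])

```text
time: 13.1
ee_pos: [574.7, 78.1, 167.9]
ee_rot: [[-0.993, 0.12, -0.0], [0.12, 0.993, -0.0], [0.0, -0.0, -1.0]]
force: [1.8, -0.3, -1.0]
opening: 0.006
grip_force: 0.9
```

```bash
python3 look.py a8; python3 fit.py | head -1
```

```text
13.1 tcp gb [-11.8 -36. ] 167.93604922076096 F gb [ 1.8 -0.1]
side 0.71 [247.2 184.4] gb [-44.2 -58.4]
side 0.38 [256.  180.1] gb [-33.8 -32.3]
0.67 [255.4, 190.7] [249.0, 184.3]
```

Not yet at the stop; continuing in 2 mm steps until the force rises.

Call:
servo_tool([
  [0,0,0,0.2,0,0,0],
  [0,0,0,0.3,0,0,0],
  [0,0,0,0.3,0,0,0],
])

```text
time: 13.75
ee_pos: [571.7, 78.4, 167.9]
ee_rot: [[-0.993, 0.12, 0.0], [0.12, 0.993, 0.0], [-0.0, 0.0, -1.0]]
force: [3.4, 0.3, -2.6]
opening: 0.004
grip_force: 1.6
```

Call:
servo_tool([
  [0,0,0,0.2,0,0,0],
  [0,0,0,0.2,0,0,0],
])

```text
time: 13.95
ee_pos: [570.1, 78.7, 168.0]
ee_rot: [[-0.993, 0.12, 0.001], [0.12, 0.993, 0.0], [-0.001, 0.0, -1.0]]
force: [6.6, -0.3, -4.7]
opening: 0.005
grip_force: 3.3
```

Call:
servo_tool([
  [0,0,0,0.2,0,0,0],
  [0,0,0,0.2,0,0,0],
])

```text
time: 14.15
ee_pos: [568.6, 78.9, 168.2]
ee_rot: [[-0.993, 0.12, 0.003], [0.12, 0.993, 0.0], [-0.003, 0.0, -1.0]]
force: [10.0, -1.4, -7.5]
opening: 0.006
grip_force: 5.1
```

Home stop reached (10 N). Backing off and up, then verifying.

Call:
servo_tool([
  [0,0,0,-2,0,0,0],
  [0,0,0,-5,0,0,0],
  [0,0,0,-6,0,-3,0],
  [0,0,0,-6,0,-7,0],
  [0,0,0,-6,0,-12,0],
  [0,0,0,-6,4,-15,0],
  [0,0,0,-6,8,-15,0],
  [0,0,0,-6,12,-15,0],
  [0,0,0,-6,16,-15,0],
  [0,0,0,-6,20,-15,0],
  [0,0,0,-6,25,-15,0],
  [0,0,0,-6,30,-15,0],
  [0,0,0,-6,30,-15,0],
  [0,0,0,-6,30,-15,0],
])

```text
time: 15.55
ee_pos: [662.7, 370.3, 317.3]
ee_rot: [[-0.993, 0.118, -0.001], [0.118, 0.993, -0.001], [0.001, -0.001, -1.0]]
force: [0.2, 0.2, 0.0]
opening: 0.004
grip_force: 0.0
```

```bash
python3 look.py a9; python3 fit.py | head -1
```

```text
15.55 tcp gb [ 40.8 264.6] 317.27896029444395 F gb [0.2 0.2]
side 0.96 [250.3 185.7] gb [-36.7 -64.2]
top 0.68 [287.1 228.7] gb [-55.8 -34.8]
0.7 [249.7, 189.8] [250.4, 186.5]
```

View pics/a9.png

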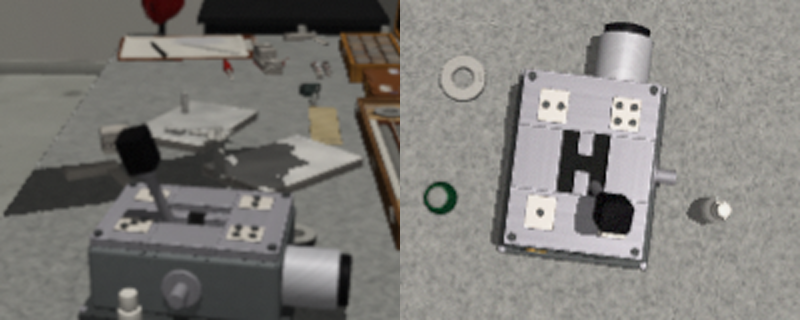

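The lever leans home over the three-stud tag (side view (249.5,186), top view (287,229)). The bystanders have not moved and the hand is clear.

```bash
python3 -c "
from rig import order
print(order.finish_job())"
```

```text
the job is handed in; nothing more can be done
None
```

The lever was pushed from near-left through the cross channel and home against the stop in the near-right slot (three-stud tag). In the last pictures the ring, loupe and spray bottle stood where they were and the hand was clear. The job is handed in at about 16 s on the robot's clock, and the hand-in gave no verdict.

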